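# Put the washed beaker up to dry and the brush away

### The job

The terracotta beaker in the cradle has just been washed: turn it mouth-down over the free peg of the drying rack, so that its rim rests flat on the white disc, and let go. Then put the blue-marked scrubbing brush back in the blue-marked slot, bristles down and flat on the slot's floor. Set both down gently rather than dropping them, and leave the two pots already drying and the yellow brush where they are.

Things in the scene. Friction and masses are not known exactly. Their poses are not given: they have to be found in the camera images.
- pot: Terracotta beaker, 0.16 kg, 95 mm long, round body 50 mm in diameter (from 16 mm above the foot up to the rim), foot 38 mm, walls 4 mm, bore 42 mm, 88 mm deep. Origin: centre of the outside of its closed foot; z along its axis to the open mouth. Starts lying level in the cradle, axis 50 mm above the table, mouth facing roughly away from the robot. Balance point 45 mm from the foot.
- pot_rim (a point): Centre of the pot's open mouth, 95 mm from the foot along the pot's z.
- cradle: Fixed white plate 85 x 80 x 12 mm with two black V supports, 12 mm wide, 25 mm before and behind its centre along x, reaching up to 40 mm high and 35 mm to either side. The pot lies in them along the cradle's x, foot 51 mm behind the centre, its sides free above and between the supports. Origin: centre of the underside.
- rack: Fixed wooden drying board 100 x 370 mm (x by y), 18 mm thick, carrying three peg units 125 mm apart along its y; one of them (any of the three) is free. Origin: centre of the underside.
- free_peg: The free peg unit, fixed on the drying board: a white disc of 90 mm diameter, 4 mm thick, with an upright steel peg of 16 mm diameter whose top is 74 mm above the unit's underside. Origin: centre of the disc's underside; z up.
- free_peg_seat (a point): Centre of the disc's upper face at the foot of the free peg (22 mm above the table): the pot's rim comes to rest at this height.
- free_peg_tip (a point): Top of the free peg, 70 mm above the seat.
- dry_pot_b: Cream-coloured. Inverted pot that is already drying on its own peg, 88 mm long, 50 mm diameter. Origin: centre of its closed foot, now uppermost; its z points to the mouth, that is down. Loose; leave alone.
- dry_pot_c: Grey. Inverted pot that is already drying on its own peg, 88 mm long, 50 mm diameter. Origin: centre of its closed foot, now uppermost; its z points to the mouth, that is down. Loose; leave alone.
- brush: The blue-marked scrubbing brush: wooden block 110 x 40 mm (x by y) and 48 mm tall when lying bristles down; the lower 24 mm are stiff white bristles (104 x 34 mm), the upper 24 mm the wooden back, to be gripped across its 40 mm width. Origin: centre of the underside; x lengthwise, z up. Blue patch on top. 0.12 kg.
- brush_yellow: A yellow-marked brush, otherwise the same, in the yellow slot. Origin and axes as for the brush. Loose; leave alone.
- slot_blue: Blue-marked storage slot: fixed shallow plywood tray, 132 x 62 mm outside, 124 x 54 mm inside (x by y), blue ends and a blue patch on its floor. Floor 4 mm thick; walls rise 12 mm above it. Origin: centre of its underside, 6 mm above the table; x lengthwise, as the brush lies (either way round). One of three equal slots in a row, 95 mm apart, in any order.
- slot_blue_floor (a point): Centre of the upper face of the blue slot's floor, 10 mm above the table.
- slot_yellow: The same slot, marked yellow, holding the yellow brush.
- slot_red: The same slot, marked red, empty.
Not all that is in view belongs to the job. Several things have the shape of the pot; the one meant has the colours described above. What is shaped like the brush but pink is not meant.

How it is judged (in metres and radians):
On the way, in this order (a step that is already met when the one before it is completed fails the run):
1. the pot stands mouth down over the free peg, rim on the disc, released (horizontal distance between pot_rim and free_peg_seat below 0.02 m and z of pot_rim in the frame of free_peg_seat below 0.005 m and angle between pot's own z axis and vertical above 3.04 rad and contact force between the fingers and pot below 0.05 N and linear speed of pot below 0.02 m/s), for 0.2 s.
2. the blue brush lies bristles down on the floor of the blue slot, released (horizontal distance between brush and slot_blue_floor below 0.014 m and z of brush in the frame of slot_blue_floor below 0.005 m and angle between brush's own z axis and vertical below 0.07 rad and angle between the x axis of brush and the x axis of slot_blue, either way round below 0.2 rad and contact force between the fingers and brush below 0.05 N and linear speed of brush below 0.02 m/s), for 0.2 s.
At the end, for the whole second after the job is handed in: Pot inverted over the free peg (within 0.1 rad; mouth centre within 20 mm of the peg axis, rim within 5 mm of the disc); blue brush in the blue slot, bristles down (tilt under 0.07 rad, centre within 14 mm, underside within 5 mm of the floor, yaw within 0.2 rad); both released, at rest (all of step 1 and all of step 2); the robot touches nothing.
It fails at once if the pot is let go in the air (foot above 140 mm: more than about 22 mm above its seat) (height (world z) of pot above 0.14 m and contact force between the fingers and pot below 0.02 N).
It fails at once if the blue brush is let go in the air (underside more than 35 mm above the table) (height (world z) of brush above 0.035 m and contact force between the fingers and brush below 0.02 N).
It fails at once if the cream drying pot is moved more than 20 mm (distance of dry_pot_b from where it was at the start of the episode above 0.02 m).
It fails at once if the grey drying pot is moved more than 20 mm (distance of dry_pot_c from where it was at the start of the episode above 0.02 m).
It fails at once if the yellow brush is moved more than 20 mm (distance of brush_yellow from where it was at the start of the episode above 0.02 m).
It also fails if it takes over 59 s, if anything falls off the work surface, if the arm or the gripper's body presses on something with over 40 N, if the wrist force passes 120 N, or if a joint passes its speed limit or range.

### The arm

A 7-joint arm with a two-finger parallel gripper is mounted at the origin on the work surface. World frame = base frame: x ahead of the robot, y to its left, z up, the work surface at z = 0. Lengths are in m, angles in degrees, forces in N, time in s.
With the tool pointing down it reaches from about 0.35 to 0.775 m from the base axis. Payload 3.1 kg.
Tool frame: the origin (TCP) lies on the centre line of the jaws, within the pads' length; the fingertips stand 17 mm ahead of it and the grasp point (between the pads) lies 2 mm behind it (robot.tip_reach is the distance from the TCP to the fingertips, in m); z points along the fingers, y is the line along which they close (so a half turn about z gives the same grasp; the last joint's range is limited). The gripper opens to 85 mm and grips with 20 to 120 N. Pads are 22 mm wide; open, the fingers measure 114 mm over their backs; the gripper's body (76 mm by 85 mm) begins 54 mm behind the grasp point. The pads swing forward as they close: fully open they stand 13 mm farther back than shut.
Start: joints at [69.059, 17.813, 0.802, 86.603, -0.252, 75.585, -1.558], TCP at [0.175, -0.521, 0.22] pointing down, gripper open.
Joint ranges: [-154.91, 154.91], [-16.99, 109.72], [-72.82, 74.43], [7.12, 147.25], [-82.49, 262.49], [11.32, 116.49], [-174.64, 174.64]. Speed limits (degrees/s): [159.86, 159.86, 180, 180, 180, 180, 180].

### API

Orientations are given as [roll, pitch, yaw] about the fixed x, y, z axes, in that order (R = Rz(yaw) Ry(pitch) Rx(roll)).
In Python, from station import robot, fingers, vision, workorder, recognise gives the robot as it stands. Calls block until the motion is done:
- robot.move_to(position, orientation): joint-space move of the TCP to a pose.
- robot.line_to(position, orientation=None, velocity=0.15, f_stop=None): straight line of the TCP; orientation=None keeps the orientation; velocity is the mean speed in m/s. With f_stop (N) it stops when the force on the tool has changed by that much, and returns True; else False.
- robot.move_j(angles): joint-space move.
- fingers.gripper_to(opening, force=None): opening from 0.0 (shut) to 1.0 (fully open); force is the grip in N (None keeps the last); returns when the fingers have stopped.
- robot.pause(seconds).
- robot.inverse_kinematics(position, orientation): joint angles nearest the present ones, or None.
- vision.grab_frame(name): name is "scene" or "top"; returns the picture (480x640x3 uint8, red, green, blue); there is no depth.
- vision.calibration(name): a dict with "mtx" (3x3 intrinsics, pixels), "extrinsics" (4x4, takes a point from world to camera coordinates). Camera axes: x right, y up, looking along -z (the intrinsics and any distortion apply to the point x, -y, -z); pixel columns grow to the right and rows downward; lengths in m; the calibration is good to about 2 mm. A picture is of the moment at which its call begins. calibration takes no time and is no camera call.
A pose or a line that the arm cannot do raises robot.PlanningError and nothing moves.
- workorder.close_job(): hands the job in; it is judged then, once.
Trained networks look in the newest picture that a camera, given by its name, has taken for a name from the list of things; names that differ only in an ending like _2 or _b are one class to them, and where a whole thing is asked for, a point or a joint stands for the part that bears it (a point fixed in the world has none). Each returns a list of dicts, best first, with "p" (0 to 1); they miss things now and then, are a little off and sometimes report something else, mostly with a low value. They report only what shows in the picture. A call takes as long as a camera call. They do not tell look-alikes from the thing itself.
- recognise(label, camera): "rect" ([centre column, centre row, width, height] in pixels, round what is visible of it).
Readings, each from a call of its own:
- robot.current_time_s(): time.
- robot.current_joint_positions(): joint angles.
- robot.current_dq(): joint speeds.
- robot.current_joint_torque(): joint torques, N m.
- robot.current_tool_pos(): TCP position.
- robot.current_eef_rot(): TCP orientation.
- robot.current_contact_force(): force on the tool from outside, world axes, zero at the start.
- robot.current_torque(): the same for the moment, N m.
- robot.current_finger_gap(): opening from 0.0 (shut) to 1.0 (fully open).
- robot.current_gripper_force(): force on a finger pad.
Only numpy, scipy, OpenCV 4.12 (cv2) and the standard library are available. Lean on these libraries where they do the work, as an engineer would, in place of code of your own. Each camera call takes 0.05 s, during which the arm holds its last target. There are 200 camera calls.

## Working session

There is one attempt and no reset: what is moved stays moved. The work goes in short steps, each a Python script; the robot and the scene stay as the last script left them, time stands still between calls to the robot, and variables do not carry over. Pictures are saved under pics/ and viewed, at most 10 in all, crops included, and the job is handed in when it is done.

```bash
mkdir -p pics; ls; python3 - <<'E'
from station import robot, fingers, vision, workorder, recognise
import cv2
for n in ("scene","top"):
    im=vision.grab_frame(n); cv2.imwrite(f"pics/{n}0.png",im[:,:,::-1])
    c=vision.calibration(n); print(n,c)
    for l in ("pot","cradle","rack","free_peg","dry_pot_b","brush","slot_blue"):
        print(l,[(round(d["p"],2),[round(float(v),1) for v in d["rect"]]) for d in recognise(l,n)])
print(robot.current_time_s(),robot.current_eef_rot(),robot.tip_reach)
E
```

```text
pics
scene {'mtx': array([[469.57903718,   0.        , 316.12801855],
       [  0.        , 469.57903718, 245.97269406],
       [  0.        ,   0.        ,   1.        ]]), 'extrinsics': array([[ 6.02400175e-01,  7.98193703e-01,  9.17480023e-04,
        -2.97228121e-01],
       [-6.60557338e-01,  4.97879504e-01,  5.61943060e-01,
         2.86409578e-01],
       [ 4.48082617e-01, -3.39120646e-01,  8.27175408e-01,
        -1.24238583e+00],
       [ 0.00000000e+00,  0.00000000e+00,  0.00000000e+00,
         1.00000000e+00]])}
pot [(0.88, [315.8, 249.3, 43.4, 46.0]), (0.83, [189.5, 249.1, 49.2, 26.2]), (0.76, [302.9, 200.4, 42.6, 35.3])]
cradle []
rack [(0.79, [371.6, 304.4, 166.1, 122.8])]
free_peg [(0.76, [373.4, 290.8, 42.4, 37.4])]
dry_pot_b [(0.84, [423.0, 251.9, 33.3, 41.9]), (0.58, [327.5, 316.7, 29.3, 40.2])]
brush [(0.79, [391.6, 184.1, 48.1, 44.9]), (0.63, [326.4, 316.4, 28.3, 46.1])]
slot_blue [(0.65, [155.4, 366.1, 64.4, 76.5]), (0.63, [242.0, 305.1, 65.8, 67.1]), (0.44, [391.6, 185.1, 50.2, 44.1])]
top {'mtx': array([[450.17959588,   0.        , 323.55384341],
       [  0. 
[... 304 characters left out ...]
   ,  0.        ,  0.        ,  1.        ]])}
pot [(0.8, [332.7, 253.1, 29.0, 52.2]), (0.76, [435.1, 344.9, 55.9, 44.0]), (0.61, [296.5, 321.9, 48.3, 24.4])]
cradle [(0.79, [334.4, 254.9, 40.1, 47.9])]
rack [(0.84, [310.8, 185.6, 180.5, 51.2])]
free_peg [(0.88, [312.6, 184.4, 40.3, 46.9])]
dry_pot_b [(0.95, [376.1, 183.9, 29.8, 38.0]), (0.75, [249.8, 178.7, 35.0, 34.2])]
brush [(0.69, [138.4, 269.8, 56.3, 43.6]), (0.66, [203.8, 275.4, 30.7, 59.7]), (0.57, [427.6, 254.4, 41.1, 69.4]), (0.37, [477.0, 253.4, 39.0, 65.6])]
slot_blue [(0.58, [522.2, 251.7, 40.9, 63.9]), (0.4, [474.8, 253.9, 39.8, 65.6]), (0.32, [202.8, 274.9, 30.1, 58.1])]
0.8 [1.79996192e+02 1.91553914e-03 1.85532451e+01] 0.017
```

```bash
python3 - <<'E'
import cv2
a=cv2.imread("pics/top0.png"); cv2.imwrite("pics/top0c.png",cv2.resize(a[130:400,90:570],(800,450),interpolation=cv2.INTER_CUBIC))
E
```

```text
(no output)
```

View pics/scene0.png

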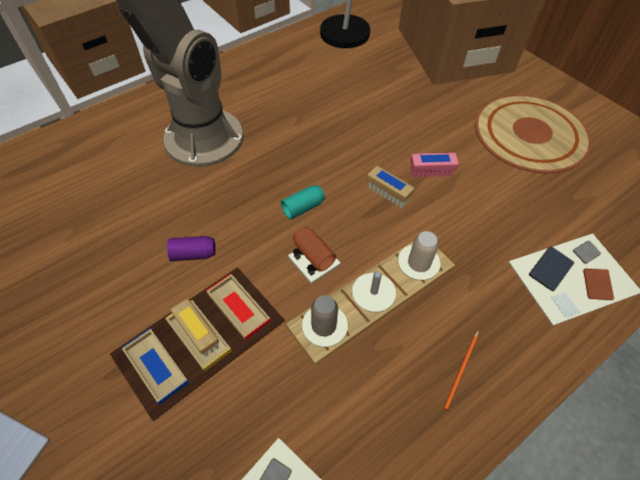

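View pics/top0c.png

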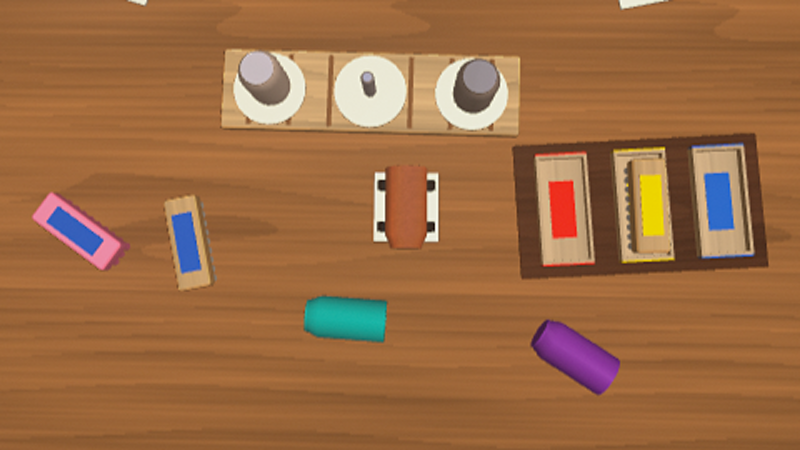

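The scene view has the terracotta beaker in the white cradle at (315,249). The free peg is the middle one at (373,291). The wooden blue-patch brush is at (391,184), with the pink decoy next to it. The blue slot is the outermost, at (155,366). In the top view the pot's tapered foot points towards the robot (down in the picture) and its mouth faces the rack.

```bash
cat > h.py <<'E'
import numpy as np, cv2
from station import robot, fingers, vision, workorder, recognise
from scipy.spatial.transform import Rotation as Ro
F=np.diag([1,-1,-1.])
def cam(n):
    c=vision.calibration(n); E=F@c["extrinsics"][:3]; return c["mtx"],E
def tri(pt,ps):
    P=[k@e for k,e in map(cam,("top","scene"))]
    X=cv2.triangulatePoints(P[0],P[1],np.float64(pt).reshape(2,1),np.float64(ps).reshape(2,1))[:,0]
    return X[:3]/X[3]
def onplane(n,px,z):
    k,e=cam(n); px=np.float64(px).reshape(-1,2); R,t=e[:,:3],e[:,3]; C=-R.T@t
    d=(R.T@np.linalg.inv(k)@np.c_[px,np.ones(len(px))].T).T
    return C+d*((z-C[2])/d[:,2])[:,None]
def blob(im,rect,lo,hi):
    """largest blob of an HSV range whose picture rect [cx,cy,w,h] is given: centroid, hull points"""
    x,y,w,h=rect; m=cv2.inRange(cv2.cvtColor(im,cv2.COLOR_RGB2HSV),np.array(lo),np.array(hi))
    r=np.zeros_like(m); r[int(y-h/2):int(y+h/2)+1,int(x-w/2):int(x+w/2)+1]=1; m*=r
    c=max(cv2.findContours(m,cv2.RETR_EXTERNAL,cv2.CHAIN_APPROX_NONE)[0],key=cv2.contourArea)
    M=cv2.moments(c); return np.array([M["m10"],M["m01"]])/M["m00"],c[:,0]
E
python3 - <<'E'
from h import *
np.set_printoptions(precision=4,suppress=True)
I={n:vision.grab_frame(n) for n in("top","scene")}
red=((2,110,50),(11,255,255)); blue=((105,140,60),(125,255,255)); white=((0,0,190),(180,45,255))
jobs=dict(pot=([333,253,36,60],[316,249,50,52],red,.05),
 brush=([203,275,36,64],[391,184,46,40],blue,.048),
 slot=([522,251,28,46],[155,366,46,46],blue,.010),
 disc=([312.6,184.4,50,50],[373.4,291,54,50],white,.022),
 cradle=([334.4,254.9,46,52],[314,262,60,50],white,.012))
for k,(rt,rs,c,z) in jobs.items():
    ct,ht=blob(I["top"],rt,*c); cs,hs=blob(I["scene"],rs,*c)
    if k=="disc":
        ct=np.array(cv2.fitEllipse(cv2.convexHull(ht))[0]); cs=np.array(cv2.fitEllipse(cv2.convexHull(hs))[0])
    b=cv2.minAreaRect(onplane("top",ht,z)[:,:2].astype(np.float32))
    print(k,len(ht),len(hs),"px",ct,cs,"tri",tri(ct,cs),"rect",np.array(b[0]),np.array(b[1]),round(b[2],1),"scene@z",onplane("scene",cs,z)[0,:2],"top@z",onplane("top",ct,z)[0,:2])
for n,s in (("top",(311,180)),):
    print(tri((310.5,175),(377,276)))
E
```

```text
pot 137 109 px [333.2055 253.284 ] [313.4921 248.0456] tri [0.4834 0.0008 0.0501] rect [0.4833 0.0003] [0.0964 0.0492] 0.8 scene@z [0.4832 0.0007] top@z [0.4834 0.0009]
brush 87 55 px [201.233  274.9592] [390.6581 179.8233] tri [0.4375 0.2599 0.0488] rect [0.4376 0.2602] [0.0678 0.023 ] 11.9 scene@z [0.437  0.2602] top@z [0.4377 0.2602]
slot 90 78 px [520.926  250.3121] [155.1433 366.0651] tri [ 0.4968 -0.3808  0.01  ] rect [ 0.4971 -0.3804] [0.0679 0.0291] 3.6 scene@z [ 0.4964 -0.3812] top@z [ 0.4971 -0.3803]
disc 118 150 px [311.7034 184.4215] [373.6172 291.7931] tri [0.6273 0.0467 0.0196] rect [0.627  0.0463] [0.0858 0.0866] 0.6 scene@z [0.628  0.0453] top@z [0.6269 0.0468]
cradle 104 126 px [349.6164 254.9098] [308.5724 266.6137] tri [ 0.4883 -0.0259  0.0078] rect [ 0.4853 -0.0303] [0.082  0.0142] 0.4 scene@z [ 0.4946 -0.0212] top@z [ 0.4833 -0.0326]
[0.6295 0.0451 0.0879]
```

```bash
cat >> h.py <<'E'
def ori(az,tilt,flip):
    """tool at azimuth az, tilted 'tilt' deg from straight down towards az; flip: half turn about its z"""
    a,t=np.radians([az,tilt]); z=np.array([np.sin(t)*np.cos(a),np.sin(t)*np.sin(a),-np.cos(t)])
    y=np.array([np.sin(a),-np.cos(a),0])*(-1 if flip else 1)
    R=np.c_[np.cross(y,z),y,z]; return R, Ro.from_matrix(R).as_euler("xyz",degrees=True)
def tcp(grasp,R): return np.asarray(grasp)+0.002*R[:,2]
E
python3 - <<'E'
from h import *
np.set_printoptions(precision=1,suppress=True)
for tilt in (45,):
  for flip in (0,1):
    R,o=ori(.8,tilt,flip); g=np.array([.481,.0005,.05])
    for d in (0,.1): print("pick",tilt,flip,d,robot.inverse_kinematics(tcp(g,R)-d*R[:,2],o))
    for az in range(-75,80,15):
      R2,o2=ori(az,90-tilt,1-flip)
      for z in (.072,.16):
        q=robot.inverse_kinematics(tcp([.6275,.0462,z],R2),o2)
        if q is not None: print("place",tilt,flip,az,z,np.array(q))
E
```

```text
pick 45 0 0 None
pick 45 0 0.1 None
place 45 0 -75 0.072 [  2.9  55.6 -56.   86.8  77.6 100.1 -52.5]
place 45 0 -75 0.16 [  5.6  51.9 -63.5  83.3  77.5 107.6 -46.6]
place 45 0 -60 0.072 [  5.2  48.8 -54.3  98.8  80.9  88.7 -47.3]
place 45 0 -60 0.16 [ 10.8  46.3 -65.6  95.3  80.3  97.4 -40.2]
place 45 0 -45 0.072 [  4.9  39.  -46.9 109.9  83.5  71.6 -41.7]
place 45 0 -45 0.16 [  8.7  31.1 -51.3 106.3  75.4  73.5 -30.9]
place 45 0 -30 0.072 [ -9.8  26.2 -20.2 120.   86.3  44.6 -37.7]
place 45 0 -30 0.16 [ -0.5  18.2 -30.7 115.8  73.5  48.4 -20.6]
place 45 0 -15 0.072 [  6.3  24.  -30.6 126.5 105.   35.7 -37.4]
place 45 0 -15 0.16 [ 38.2  26.2 -70.4 121.6  89.8  48.6 -14. ]
place 45 0 0 0.072 [ 40.2  33.8 -61.4 129.1 118.6  36.4 -22.6]
place 45 0 0 0.16 [ 21.2  10.6 -34.  125.4  87.2  12.9  -1.7]
place 45 0 15 0.072 [ 50.2  34.2 -60.8 128.2 130.4  19.  -14.6]
place 45 0 30 0.072 [ -39.4   38.4   64.5  126.3  255.5   60.2 -147.7]
place 45 0 30 0.16 [  12.2   12.6   -2.7  120.6  -71.9   27.8 -169.6]
place 45 0 45 0.072 [  19.    26.8   -4.   116.5  -75.4   37.7 -146. ]
place 45 0 45 0.16
[... 1012 characters left out ...]
1]
place 45 1 0 0.072 [ 16.2  21.9 -30.3 129.8 131.6  22.  135.4]
place 45 1 15 0.072 [ 43.   28.7 -50.4 128.3 146.9  14.2 145.4]
place 45 1 15 0.16 [  0.1   8.9   0.9 125.5 -81.2  11.4   2.4]
place 45 1 30 0.072 [-39.4  38.4  64.5 126.3 255.5  60.2  32.3]
place 45 1 30 0.16 [ 40.7  15.8 -35.5 119.7 -59.7  20.4   1.4]
place 45 1 45 0.072 [ 44.   31.8 -35.9 115.6 -57.3  24.5  21.7]
place 45 1 45 0.16 [ 43.5  21.7 -34.1 111.9 -49.3  34.5   6.9]
place 45 1 60 0.072 [ 43.1  36.7 -33.3 105.5 -41.3  38.8  19.2]
place 45 1 60 0.16 [ 44.9  29.  -35.4 102.  -38.   47.1   9.8]
place 45 1 75 0.072 [ 41.7  43.  -33.7  94.1 -29.2  52.5  19.4]
place 45 1 75 0.16 [ 44.2  36.9 -37.7  90.6 -27.4  59.7  12. ]
```

```bash
python3 - <<'E'
from h import *
np.set_printoptions(precision=0,suppress=True)
for tilt in (15,20,25,30,35,40):
  for flip in (0,1):
    R,o=ori(.8,tilt,flip); g=np.array([.481,.0005,.05])
    Q=[robot.inverse_kinematics(tcp(g,R)-d*R[:,2]+[0,0,l],o) for d,l in((0,0),(.1,0),(0,.12))]
    print("PICK",tilt,flip,*[q if q is None else np.array(q) for q in Q])
    if Q[0] is None: continue
    for az in (-45,-30,-15,0,15,30,45):
      R2,o2=ori(az,90-tilt,1-flip)
      q=[robot.inverse_kinematics(tcp([.6275,.0462,z],R2),o2) for z in (.072,.16)]
      if None not in [x if x is None else 1 for x in q]: print(" place",az,*[np.array(x) for x in q])
E
```

```text
PICK 15 0 [  31.   15.  -38.  124.   20.   31. -110.] [ 42.   2. -45. 120.   2.  44. -93.] [ 40.   4. -44. 114.   4.  48. -95.]
 place -45 [-11.  56. -38. 113. 104. 102. -68.] [-25.  39. -20. 115.  92.  86. -61.]
 place -30 [-39.  45.   1. 128. 110.  72. -83.] [-30.  32. -10. 129. 107.  73. -69.]
 place -15 [-31.  45.   1. 138. 136.  77. -93.] [ 16.  43. -54. 138. 135.  90. -57.]
 place 0 [ -24.   46.   11.  144.  167.   83. -101.] [ 39.  47. -62. 144. 160.  78. -48.]
 place 15 [ -47.   79.   63.  144.  188.  103. -150.] [ 58.  47. -62. 142. 187.  54. -49.]
 place 30 [ 72.  73. -63. 133. 212.  30. -38.] [ 71.  51. -62. 134. 223.  32. -68.]
 place 45 [  74.   71.  -61.  121.  -81.   20. -101.] [  75.   57.  -64.  122.  -79.   25. -115.]
PICK 15 1 [ 40.  17. -48. 123.  27.  32.  64.] [ 38.   1. -40. 120.   2.  44.  87.] [ 36.   3. -39. 115.   4.  48.  86.]
 place -45 [-33.  48. -10. 114.  92.  81. 109.] [-33.  38. -10. 115.  89.  80. 119.]
 place -30 [-39.  45.   1. 128. 110.  72.  97.] [-39.  32.   1. 129. 106.  68. 109.]
 place -15 [-31.  45.   1. 138. 136.  77.  87.] [-12.  30. -20.
[... 5542 characters left out ...]
ace -45 [-11.  38. -31. 113.  87.  72. 127.] [ 10.  41. -62. 110.  91.  90. 138.]
 place -30 [-49.  31.  22. 126.  97.  36. 119.] [-14.  20. -20. 122.  88.  52. 140.]
 place -15 [  3.  29. -31. 133. 123.  51. 122.] [-52.  14.  32. 132. 113.  25. 127.]
 place 0 [ 39.  41. -62. 136. 141.  53. 141.] [ 35.  16. -51. 133. 135.  28. 133.]
 place 15 [ 53.  42. -62. 135. 161.  33. 143.] [ 56.  21. -60. 132. 177.  16. 115.]
 place 30 [ 63.  46. -62. 129. 192.  13. 132.] [-38.  27.  65. 129. 255.  60.  37.]
 place 45 [ 54.  39. -42. 119. -77.  25.  49.] [ 50.  26. -36. 117. -70.  36.  32.]
PICK 40 0 None None [ 52. -14. -47. 138. -48.  17. -44.]
PICK 40 1 None None [ -2. -11.  -1. 139.   6.  12.  82.]
```

```bash
python3 - <<'E'
from h import *
np.set_printoptions(precision=3,suppress=True)
R,o=ori(.8,22,1); g=np.array([.481,.0006,.05]); p=tcp(g,R)
fingers.gripper_to(1.0)
robot.move_to(p-.13*R[:,2]+[0,0,.06],o)
robot.line_to(p-.12*R[:,2],o)
print(robot.line_to(p,o,.08,f_stop=8), robot.current_tool_pos()-p, robot.current_contact_force())
fingers.gripper_to(0.0,40)
print("gap",robot.current_finger_gap(),robot.current_gripper_force(),robot.current_contact_force())
robot.line_to(p+[0,0,.1],o,.1)
print("gap",robot.current_finger_gap(),robot.current_gripper_force(),robot.current_joint_positions(),robot.current_time_s())
for z in (.2,.25): print(z,robot.inverse_kinematics(tcp([.481,0,z],R),o))
R2,o2=ori(-30,68,0)
for g2 in ([.5,.0,.25],[.55,.03,.25],[.6275,.0462,.25],[.6275,.0462,.17],[.6275,.0462,.072]): print(g2,robot.inverse_kinematics(tcp(g2,R2),o2))
for n in("top","scene"): cv2.imwrite(f"pics/l_{n}.png",vision.grab_frame(n)[:,:,::-1])
a=[cv2.imread(f"pics/l_{n}.png") for n in("top","scene")]
cv2.imwrite("pics/l.png",np.hstack([a[0][130:370,200:460],a[1][130:370,190:450]]))
E
```

```text
False [ 0. -0.  0.] [-0.132  0.05  -0.129]
gap 0.48507552407554727 38.44114246079698 [-4.342  0.22   8.967]
gap 0.4912976300342755 38.400283351074904 [ 28.152  -0.496 -30.254 123.208   0.411  35.351  88.363] 7.0917
0.2 [ 29.141  -4.418 -29.522 118.496  -3.206  43.378  91.972]
0.25 [ 30.801  -7.192 -29.583 113.253  -5.29   51.086  94.05 ]
[0.5, 0.0, 0.25] [  9.37    4.52  -54.778 139.969  89.656  66.81  130.814]
[0.55, 0.03, 0.25] [  6.343  13.688 -53.205 132.731  92.968  72.915 132.509]
[0.6275, 0.0462, 0.25] [  4.617  21.765 -48.382 123.188  98.358  73.658 136.8  ]
[0.6275, 0.0462, 0.17] [ -3.388  30.932 -39.949 126.272 105.242  77.292 124.793]
[0.6275, 0.0462, 0.072] [-11.625  43.229 -29.784 126.97  112.318  80.658 111.314]
```

View pics/l.png

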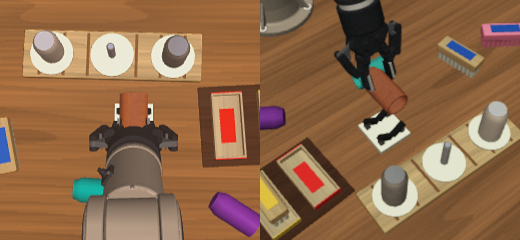

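The pot is in the jaws, clear of the cradle and roughly level. Next I turn it over high above the rack and check it there.

```bash
python3 - <<'E'
from h import *
np.set_printoptions(precision=3,suppress=True)
R,o=ori(.8,22,1); R2,o2=ori(-30,68,0)
robot.line_to(tcp([.481,0,.25],R),o,.15)
robot.move_to(tcp([.56,.03,.26],R2),o2)
robot.line_to(tcp([.6275,.0462,.18],R2),o2,.12)
print("gap",robot.current_finger_gap(),robot.current_gripper_force(),robot.current_joint_positions(),robot.current_time_s())
red=((2,110,50),(11,255,255)); P={}
for n in("top","scene"):
    im=vision.grab_frame(n); cv2.imwrite(f"pics/m_{n}.png",im[:,:,::-1])
    k,e=cam(n)
    # expected axis ends (foot up, rim down)
    for z in (.225,.130):
        X=e@np.array([.6275,.0462,z,1]); u=k@X; print(n,z,u[:2]/u[2])
    print([(round(d["p"],2),np.round(d["rect"])) for d in recognise("pot",n)])
a=[cv2.imread(f"pics/m_{n}.png") for n in("top","scene")]
cv2.imwrite("pics/m.png",cv2.resize(np.hstack([a[0][80:280,210:410],a[1][150:350,270:470]]),None,fx=2,fy=2))
E
```

```text
gap 0.4854155806250743 38.918148453813046 [  3.357  32.691 -48.721 125.846 106.004  81.385 127.664] 10.5583
top 0.225 [305.937 155.555]
top 0.13 [309.157 170.695]
[(0.9, array([307., 163.,  33.,  43.])), (0.68, array([434., 345.,  57.,  43.])), (0.64, array([296., 322.,  46.,  24.]))]
scene 0.225 [386.117 233.295]
scene 0.13 [379.744 263.277]
[(0.92, array([191., 249.,  50.,  30.])), (0.87, array([303., 201.,  46.,  37.])), (0.63, array([326., 316.,  24.,  46.])), (0.62, array([384., 249.,  33.,  51.]))]
```

View pics/m.png

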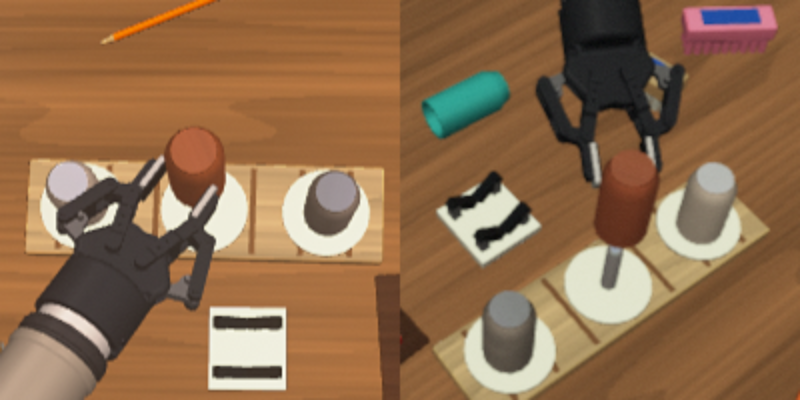

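The pot hangs mouth-down over the free peg, upright. The detections at top (307,163) and scene (384,249) match the prediction. I'll turn the gripper to −15° azimuth so its knuckles stay clear of the cream pot, then lower.

```bash
python3 - <<'E'
from h import *
np.set_printoptions(precision=3,suppress=True)
R,o=ori(-15,68,0); s=[.6275,.0462]
robot.line_to(tcp([*s,.18],R),o,.05)
robot.line_to(tcp([*s,.085],R),o,.08)
print(robot.current_contact_force())
print(robot.line_to(tcp([*s,.067],R),o,.02,f_stop=3), robot.current_tool_pos()-tcp([*s,.072],R), robot.current_contact_force())
im=[vision.grab_frame(n)[:,:,::-1] for n in("top","scene")]
cv2.imwrite("pics/n.png",cv2.resize(np.hstack([im[0][80:280,210:410],im[1][180:380,270:470]]),None,fx=2,fy=2))
print(robot.current_joint_positions(),robot.current_time_s())
E
```

```text
[-0.209  0.137 -2.65 ]
True [-0.     0.    -0.001] [-4.023  1.444  3.49 ]
[  7.638  46.151 -41.543 136.834 135.96   83.292 115.575] 13.325
```

View pics/n.png

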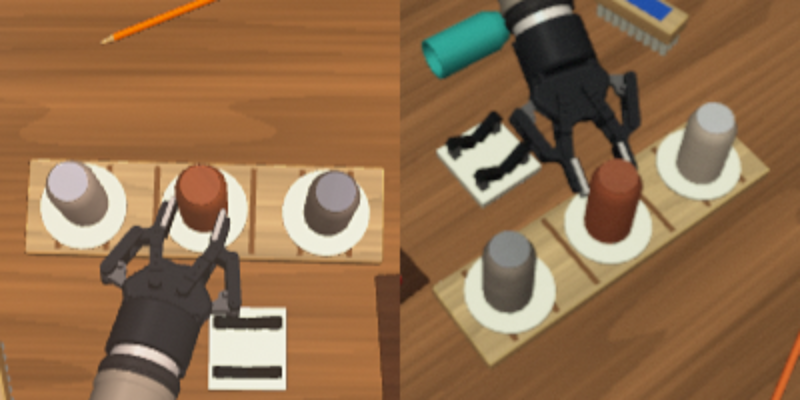

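Contact came 1 mm from the predicted height, with the rim on the disc and the neighbours clear. Releasing, backing off, then the brush.

```bash
python3 - <<'E'
from h import *
np.set_printoptions(precision=3,suppress=True)
R,o=ori(-15,68,0)
fingers.gripper_to(0.72); robot.pause(.3)
p=np.array(robot.current_tool_pos())
robot.line_to(p-.10*R[:,2],o,.08)
robot.line_to(p-.13*R[:,2]+[0,0,.12],o,.15)
c=[.4375,.2601]; s=[.4969,-.3806]
for f in(0,1):
    for xy,az in((c,11.9),(s,3.6)):
        Rb,ob=ori(az,0,f); print(f,[robot.inverse_kinematics(tcp([*xy,z],Rb),ob) for z in(.048,.25)])
im=[vision.grab_frame(n)[:,:,::-1] for n in("top","scene")]
cv2.imwrite("pics/q.png",cv2.resize(np.hstack([im[0][80:280,210:410],im[1][180:380,270:470]]),None,fx=2,fy=2))
print(robot.current_joint_positions(),robot.current_time_s())
E
```

```text
0 [array([-78.212,  37.187,  64.545, 107.745, -38.766,  60.644, -75.683]), array([-81.364,  19.78 ,  64.687,  91.509, -18.083,  80.246, -92.983])]
0 [array([ -1.338,  50.135,  64.263,  88.32 , -46.747,  71.678, -16.207]), array([  0.739,  37.478,  64.411,  71.906, -33.283,  89.809, -26.644])]
1 [array([  8.947,  35.39 , -57.502, 104.636,  34.521,  59.533,  39.624]), array([  6.386,  18.482, -50.741,  88.493,  14.438,  79.886,  56.45 ])]
1 [array([ 71.441,  50.032, -61.486,  85.161,  45.107,  71.919,  97.961]), array([ 65.805,  35.254, -53.552,  68.859,  27.674,  88.55 , 110.772])]
[ 19.067   5.403 -67.241 143.38  101.441  60.817 128.062] 16.5
```

View pics/q.png

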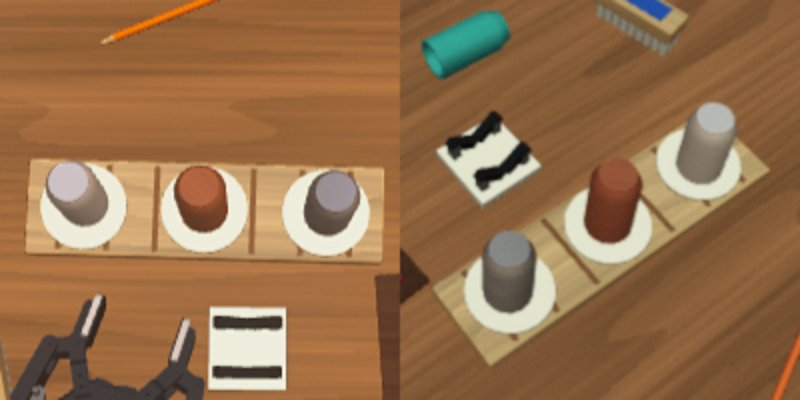

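The pot stands upright on the disc and the neighbours are untouched. Now the brush.

```bash
python3 - <<'E'
from h import *
np.set_printoptions(precision=3,suppress=True)
Rb,ob=ori(11.9,0,1); c=[.4375,.2601]
robot.line_to(np.array(robot.current_tool_pos())+[0,0,.06],None,.15)
fingers.gripper_to(1.0)
robot.move_to(tcp([*c,.20],Rb),ob)
robot.line_to(tcp([*c,.09],Rb),ob,.15)
print(robot.line_to(tcp([*c,.038],Rb),ob,.06,f_stop=6))
fingers.gripper_to(0.0,40)
print("gap",robot.current_finger_gap(),robot.current_gripper_force())
robot.line_to(tcp([*c,.10],Rb),ob,.1)
robot.line_to(tcp([*c,.25],Rb),ob,.15)
Rs,os_=ori(3.6,0,1); s=[.4969,-.3806]
robot.move_to(tcp([*s,.20],Rs),os_)
robot.line_to(tcp([*s,.085],Rs),os_,.12)
print("gap",robot.current_finger_gap(),robot.current_time_s())
im=[vision.grab_frame(n)[:,:,::-1] for n in("top","scene")]
cv2.imwrite("pics/r.png",cv2.resize(np.hstack([im[0][150:350,410:610],im[1][260:460,60:260]]),None,fx=2,fy=2))
E
```

```text
False
gap 0.0024375489091269372 2.008834406733513
gap -0.0011643036224524615 26.7917
```

View pics/r.png

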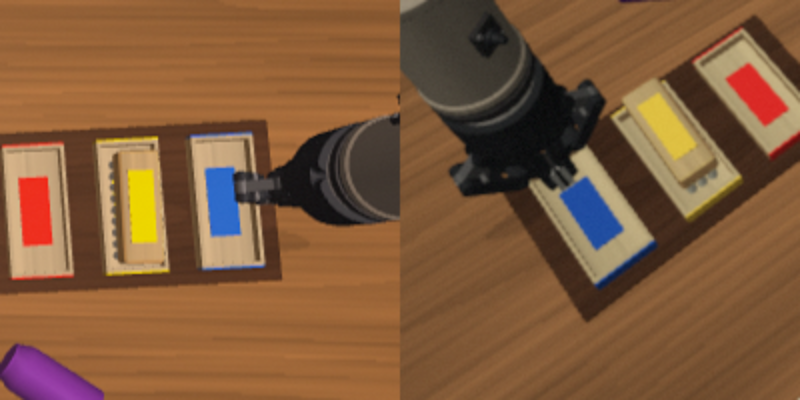

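The fingers are shut and empty: the grasp missed. I'll find out where the brush is now.

```bash
python3 - <<'E'
from h import *
np.set_printoptions(precision=4,suppress=True)
robot.line_to(np.array(robot.current_tool_pos())+[0,0,.14],None,.2)
I={n:vision.grab_frame(n) for n in("top","scene")}
print(np.array(robot.current_tool_pos()),robot.current_eef_rot(),robot.current_time_s())
blue=((105,140,60),(125,255,255))
for n in I: print(n,[(round(d["p"],2),np.round(d["rect"])) for d in recognise("brush",n)])
ct,ht=blob(I["top"],[203,275,50,80],*blue); cs,hs=blob(I["scene"],[389,184,44,44],*blue)
b=cv2.minAreaRect(onplane("top",ht,.048)[:,:2].astype(np.float32)); print(ct,cs,tri(ct,cs),b)
im=[I[n][:,:,::-1] for n in I]
cv2.imwrite("pics/s.png",cv2.resize(np.hstack([im[0][200:350,110:310],im[1][110:260,330:530]]),None,fx=2,fy=2))
E
```

```text
[ 0.4966 -0.3806  0.2221] [ 179.879    -0.1755 -176.395 ] 27.85
top [(0.91, array([203., 276.,  28.,  57.]))]
scene [(0.76, array([389., 185.,  46.,  46.])), (0.73, array([434., 165.,  48.,  24.])), (0.48, array([379., 277.,  26.,  41.])), (0.46, array([154., 367.,  62.,  74.]))]
[201.2434 274.9808] [390.7874 179.943 ] [0.4376 0.2601 0.0482] ((0.43761348724365234, 0.26018965244293213), (0.06780700385570526, 0.023015407845377922), 11.900882720947266)
```

View pics/s.png

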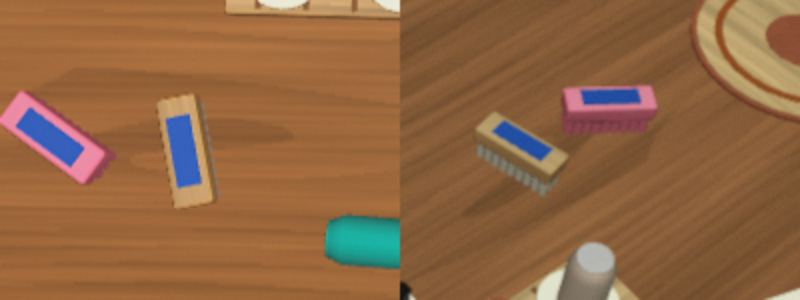

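```bash
python3 - <<'E'
from h import *
np.set_printoptions(precision=4,suppress=True)
print("seen tip (r)",tri((529,243.5),(143,350)),"expected",[.4969,-.3806,.066])
for n in("top","scene"):
    k,e=cam(n)
    for z in(.066,.083,.205,.222):
        u=k@(e@np.array([.4969,-.3806,z,1])); print(n,z,u[:2]/u[2])
print(robot.current_finger_gap(), robot.current_tool_pos(), robot.current_contact_force(), robot.current_joint_positions())
I=vision.grab_frame("scene")[:,:,::-1]; J=vision.grab_frame("top")[:,:,::-1]
cv2.imwrite("pics/t.png",cv2.resize(np.hstack([J[150:350,440:640],I[220:420,60:260]]),None,fx=2,fy=2))
E
```

```text
seen tip (r) [ 0.4995 -0.3738  0.0829] expected [0.4969, -0.3806, 0.066]
top 0.066 [533.2332 248.0495]
top 0.083 [537.2381 247.2742]
top 0.205 [571.4934 240.6426]
top 0.222 [577.2045 239.537 ]
scene 0.066 [146.719  355.0597]
scene 0.083 [143.8298 351.4686]
scene 0.205 [119.79   321.5879]
scene 0.222 [115.8954 316.7471]
-0.004640328242278087 [ 0.4969 -0.3807  0.2225] [-0.1593 -0.0693  0.1161] [ 60.0484  32.2258 -40.4617  71.7356  20.3604  83.2706 115.285 ]
```

View pics/t.png

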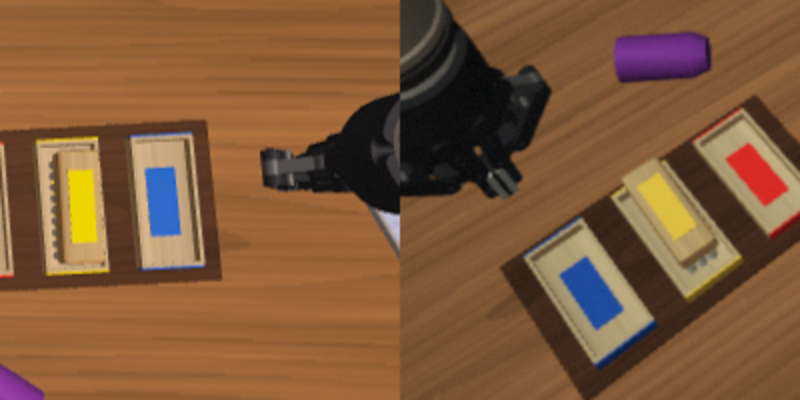

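```bash
python3 - <<'E'
from h import *
np.set_printoptions(precision=4,suppress=True)
Rb,ob=ori(11.9,0,1); c=[.4376,.2601]
def st(m): print(m,"tcp",np.array(robot.current_tool_pos()),"gap %.3f f %.1f t %.2f"%(robot.current_finger_gap(),robot.current_gripper_force(),robot.current_time_s()),"F",np.array(robot.current_contact_force()))
fingers.gripper_to(1.0); st("open")
robot.move_to(tcp([*c,.16],Rb),ob); st("above")
robot.line_to(tcp([*c,.08],Rb),ob,.15)
print(robot.line_to(tcp([*c,.030],Rb),ob,.06,f_stop=6)); st("low"); print(robot.current_eef_rot(),ob)
im=[vision.grab_frame(n)[:,:,::-1] for n in("top","scene")]
cv2.imwrite("pics/u.png",cv2.resize(np.hstack([im[0][180:380,110:310],im[1][90:290,290:490]]),None,fx=2,fy=2))
E
```

```text
open tcp [ 0.4977 -0.381   0.2242] gap 1.001 f 0.0 t 28.83 F [ 0.1476 -0.2919  0.1133]
above tcp [0.4387 0.259  0.158 ] gap 1.001 f 0.0 t 31.14 F [ 0.3575 -0.1908  0.1576]
False
low tcp [0.4379 0.2604 0.0283] gap 0.998 f 0.0 t 32.81 F [ 0.8509 -1.2387  0.1078]
[ 179.9821    0.0391 -168.0916] [ 180.     0.  -168.1]
```

View pics/u.png

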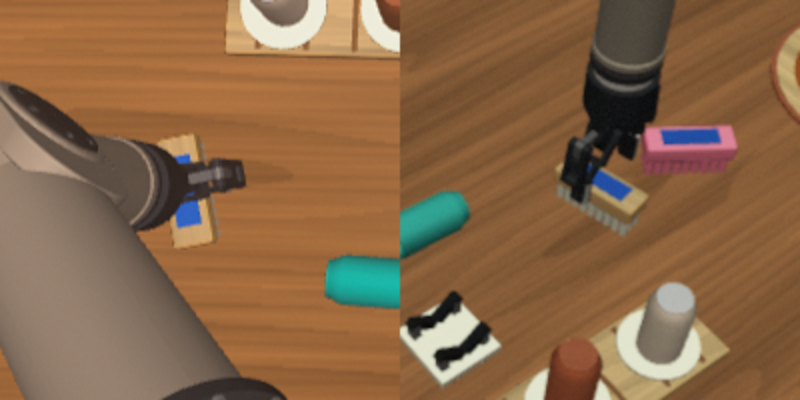

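The gripper is straddling the brush: one finger shows on the near side at scene crop (580,180), and the blue patch sits between the jaws. I'll close in steps and check the reading each time.

```bash
python3 - <<'E'
from h import *
np.set_printoptions(precision=4,suppress=True)
def st(m): print(m,"tcp",np.array(robot.current_tool_pos()),"gap %.3f f %.1f t %.2f"%(robot.current_finger_gap(),robot.current_gripper_force(),robot.current_time_s()),"F",np.array(robot.current_contact_force()))
for g,f in((.5,30),(.4,30),(.3,30)):
    fingers.gripper_to(g,f); st(g)
    if robot.current_finger_gap()>g+.03: break
E
```

```text
0.5 tcp [0.4376 0.2601 0.028 ] gap 0.502 f 0.0 t 33.40 F [-0.7848 -0.147  -0.663 ]
0.4 tcp [0.4377 0.2603 0.0282] gap 0.454 f 30.7 t 33.62 F [ 0.3787 -0.0699  2.0943]
```

```bash
python3 - <<'E'
from h import *
np.set_printoptions(precision=4,suppress=True)
def st(m): print(m,"tcp",np.array(robot.current_tool_pos()),"gap %.3f f %.1f t %.2f"%(robot.current_finger_gap(),robot.current_gripper_force(),robot.current_time_s()),"F",np.array(robot.current_contact_force()))
fingers.gripper_to(0.3,40); st("grip")
p=np.array(robot.current_tool_pos())
robot.line_to(p+[0,0,.008],None,.04); st("8mm")
E
```

```text
grip tcp [0.4378 0.2603 0.0283] gap 0.455 f 40.3 t 33.83 F [ 0.1282 -0.511   3.8492]
8mm tcp [0.4378 0.2602 0.0363] gap 0.450 f 40.3 t 34.19 F [-0.2867 -1.1115 -2.2916]
```

```bash
python3 - <<'E'
from h import *
np.set_printoptions(precision=4,suppress=True)
def st(m):
    print(m,"tcp",np.array(robot.current_tool_pos()),"gap %.3f f %.1f t %.2f"%(robot.current_finger_gap(),robot.current_gripper_force(),robot.current_time_s()),"F",np.array(robot.current_contact_force()))
    if robot.current_finger_gap()<.4: raise SystemExit("lost")
p=np.array(robot.current_tool_pos())
robot.line_to([p[0],p[1],.06],None,.08); st("a")
robot.line_to([p[0],p[1],.22],None,.15); st("b")
Rs,os_=ori(3.6,0,1); s=[.4969,-.3806]
robot.move_to([*s,.19],os_); st("over")
robot.line_to([*s,.075],os_,.12); st("c")
I={n:vision.grab_frame(n) for n in("top","scene")}
blue=((105,140,60),(125,255,255))
print([(round(d["p"],2),np.round(d["rect"])) for d in recognise("brush","scene")])
cv2.imwrite("pics/v.png",cv2.resize(np.hstack([I["top"][150:350,410:610],I["scene"][220:420,60:260]]),None,fx=2,fy=2)[:,:,::-1])
E
```

```text
a tcp [0.4382 0.2604 0.0606] gap 0.454 f 40.3 t 34.64 F [-0.2206 -0.2403 -0.9814]
b tcp [0.4372 0.2597 0.2189] gap 0.453 f 40.3 t 35.86 F [ 0.3699  0.5159 -2.1752]
over tcp [ 0.4982 -0.3786  0.1903] gap 0.451 f 40.3 t 38.16 F [ 0.4866 -0.2348 -1.459 ]
c tcp [ 0.4977 -0.381   0.076 ] gap 0.453 f 40.3 t 39.27 F [ 0.5533  0.4842 -1.0238]
[(0.96, array([435., 164.,  44.,  23.])), (0.67, array([148., 358.,  47.,  50.]))]
```

```bash
python3 - <<'E'
from h import *
np.set_printoptions(precision=4,suppress=True)
s=[.4969,-.3806]; R,o=ori(3.6,0,1)
robot.line_to([*s,.046],o,.06); robot.pause(.2)
print(robot.line_to([*s,.034],o,.015,f_stop=3.5),np.array(robot.current_tool_pos()),robot.current_finger_gap(),np.array(robot.current_contact_force()),robot.current_time_s())
E
```

```text
True [ 0.4969 -0.3806  0.0384] 0.44916750135485534 [ 0.0282 -0.3893  3.8886] 40.8083
```

Contact came at the expected 38 mm. Releasing, retreating, and measuring both objects.

```bash
python3 - <<'E'
from h import *
np.set_printoptions(precision=4,suppress=True)
R,o=ori(3.6,0,1); p=np.array(robot.current_tool_pos())
fingers.gripper_to(0.68); robot.pause(.3)
robot.line_to(p+[0,0,.08],o,.08); robot.line_to(p+[0,0,.18],o,.15)
robot.move_to([.35,-.45,.25],ori(-40,0,1)[1]); robot.pause(.3)
I={n:vision.grab_frame(n) for n in("top","scene")}
blue=((105,140,60),(125,255,255)); red=((2,110,50),(11,255,255))
ct,ht=blob(I["top"],[524,251,50,60],*blue); cs,hs=blob(I["scene"],[153,358,50,50],*blue)
print("brush top",tri(ct,cs),cv2.minAreaRect(onplane("top",ht,.058)[:,:2].astype(np.float32)))
ct,_=blob(I["top"],[311,178,36,60],*red); cs,_=blob(I["scene"],[377,274,44,60],*red)
print("pot",tri(ct,cs),robot.current_contact_force(),robot.current_time_s())
E
```

```text
brush top [ 0.4967 -0.3804  0.0581] ((0.49701833724975586, -0.38006842136383057), (0.0679173544049263, 0.0231820996850729), 3.941948890686035)
pot [0.627  0.0464 0.0688] [ 0.9292 -0.5411 -0.2016] 44.5167
```

```bash
python3 -c "
from station import workorder
print(workorder.close_job())"
```

```text
the job is handed in; nothing more can be done
None
```

Job handed in at about 45 s: by the last camera measurement, the beaker is mouth-down on the free peg and the blue brush is bristles-down on the blue slot's floor, both within about 1 mm of target and released; the first brush grasp closed empty without moving it, and the second held.

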